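# Load a pan of rolls into the rack until both spring catches click behind it

## Robot

A 6-joint arm with a two-finger parallel gripper is mounted at the origin on the work surface. World frame = base frame: x ahead of the robot, y to its left, z up, the work surface at z = 0. Lengths are in m, angles in rad, forces in N, time in s.
With the tool pointing down it reaches from about 0.3 to 0.875 m from the base axis. Payload 6.4 kg.
Tool frame: the origin (TCP) lies at the very end of the fingers, on their centre line; the grasp point (between the pads) lies 19 mm behind it; y points along the fingers, x is the direction in which the jaws open and shut, and the axes are right-handed (so a half turn about y gives the same grasp; the last joint's range is limited). The gripper opens to 85 mm and grips with 20 to 120 N. Pads are 22 mm wide; open, the fingers measure 114 mm over their backs; the gripper's body (76 mm by 85 mm) begins 54 mm behind the grasp point. The pads swing forward as they close: fully open they stand 13 mm farther back than shut.
Start: joints at [0.938, 0.181, 1.607, -0, 1.354, -0.206], TCP at [0.238, 0.523, 0.231] pointing down, gripper open.
Joint ranges: [-2.99, 2.99], [-0.89, 2.07], [0.3, 2.58], [-1.14, 4.28], [0, 2.63], [-3.12, 3.12]. Speed limits (rad/s): [2.57, 2.57, 3.01, 3.14, 3.14, 3.14].

## Interface

Orientations are given as a unit quaternion [x, y, z, w].
In Python, from workcell import r gives the robot as it stands.
- The arm moves only by the shell command python3 -m pendant 'ROWS' [FORCE]. ROWS is JSON, a list that holds one entry, the list of rows, each a list of 7 numbers: the turn, a rotation vector about the tool's x, y, z in degrees, then the shift along the tool's x, y, z in units of 40 mm (1.0 is 40 mm), then the finger opening in mm, from 0 to 85.4. In form: [[[rx, ry, rz, x, y, z, grip], ...]]. A call has 1 to 12 rows; each row shifts and turns the commanded pose from where the row before left it, along the tool's axes as they then stand; what a row does not reach is not made up. A row lasts 1/12 s, in which the tool goes at most 41.7 mm and 7.16 degrees, less where a joint would pass 70% of its speed; a pose out of reach is approached as far as the arm can. A call is refused whole if a number of a shift passes 1 or a number of a turn 7.16, either way. A call with a gripper value outside its range is refused whole. The fingers move at their own pace and stop on an object; FORCE is the grip in N (left out, the last holds). Time passes only in rows, so rows that do not move let the fingers close. It gives the time, the measured TCP pose, the force and the opening at its end, in the units of the state.
- r.read_state(): the state, without advancing time (a new reading comes with each control period).
- r.read_camera(name): name is "scene" or "side" or "wrist"; returns the picture (420x560x3 uint8, red, green, blue); there is no depth.
- r.camera_params(name): a dict with "intrinsics" (3x3 intrinsics, pixels), "R" (3x3) and "t" (3): a world point X has camera coordinates R X + t; the wrist camera has in their place "tool_from_camera" (4x4, takes a point from camera to tool coordinates, whose origin is the TCP and whose axes are the tool frame's). Camera axes: x right, y down, z forward; pixel columns grow to the right and rows downward; lengths in m; the calibration is good to about 2 mm. A picture is of the moment at which its call begins: read the wrist's pose just before it. camera_params takes no time and is no camera call.
- r.sign_off(): hands the job in, once; it reports no verdict.
The state is a dict: "clock": time; "joint_pos": joint angles; "joint_vel": joint speeds; "joint_torque": joint torques, N m; "position": TCP position; "ee_rot": TCP orientation; "wrist_force": force on the tool from outside, world axes, zero at the start; "moment": the same for the moment, N m; "gripper_width": opening from 0.0 (shut) to 1.0 (fully open).
Only numpy, scipy, OpenCV 4.12 (cv2) and the standard library are available. Lean on these libraries where they do the work, as an engineer would, in place of code of your own. Each camera call takes 0.05 s, during which the arm holds its last target.

## Task

The pan of bread rolls has been left half-way into the top tier of the counter rack: slide it in until both red spring catches have snapped shut behind its front rim, then gently draw the pan back against the catches to feel that they hold it, and let go. Do not ram the back stop or wrench the catches, keep the rolls standing on the pan, and leave the other things on the bench where they are.

Things in the scene. Friction and masses are not known exactly. Their poses are not given: they have to be found in the camera images.
- rack: Steel counter-top pan rack, 434 (x) x 304 (y) x 230 mm high, fixed. Origin: on its underside, mid-width, 242 mm behind its front. x axis: level, from the open front (robot side) to the back, the way a pan slides in; y left, z up. Lower tiers are full. Uprights at y = +-142 mm, the front pair at x = -232 mm; nothing crosses above the top tier. All lengths at stop and catches are in this frame.
- runner_mid (a point): Centre of the top tier: rack x = 0, y = 0, on the level of the runners' ledges, 185 mm above the bench. The pan's floor slides on the ledges (friction about 0.3) between two side flanges 12 mm high, with 1.5 mm play each side.
- stop: Back stop: a rigid bar across the rear of the top tier, front face at x = +170 mm, 189 to 207 mm above the bench (its origin is the rack's origin). Never press the pan on it with more than 25 N.
- catches: Pair of red sprung catch arms at the top tier's front (origin: the rack's origin), 199 to 211 mm above the bench, each 45 mm long, slanting in and back from an upright pivot at y = +-126 mm. Their clamps are set by hand, both alike: the tip faces lie anywhere from x = -183 to -165 mm; this is not measured, find it by feel. Once shut, over 18 N of pull on them (both together) damages them.
- catch_left (a joint): Left (+y) catch arm's angle, rad: 0 shut, about 0.17 while the pan's side holds it open and rubs on it (5 N each, making the push some 2 to 4 N heavier). It snaps shut, tip jutting 8 mm in front of the pan's corner, once the rim's outer front face is 2 to 3 mm past the tip; pulled back, the rim meets the rigid tip. A tug puts over 5 N on the two catches.
- catch_right (a joint): Right (-y) catch arm's angle, the same way. Latched, the pan has 5 to 23 mm of free travel between the catch tips and the back stop.
- tray: Aluminium baking pan, 330 (x) x 240 (y) x 25 mm, 0.3 to 0.6 kg, on the top runners, sticking out of the rack's front. Origin: centre of its underside; axes as the rack's (front rim on its -x side). Floor 3 mm thick, walls 4 mm, rim 9 mm wide and 9 mm high all round the top. It is slid, not lifted.
- tray_mid (a point): Centre of the pan, half-way up (12.5 mm above its underside). Axes as the pan's.
- tray_rim (a point): Middle of the pan's front rim, the place to take hold: 160.5 mm in -x from the pan's centre, 20.5 mm above its underside. The rim is 9 mm thick along x here: its top lies 4.5 mm higher, its outer front face 4.5 mm nearer the front. The pan's floor behind it is bare for 75 mm, 17.5 mm below this point. Axes as the pan's.
- roll1: Crusty round bread roll, 68 mm across, 40 mm high, standing loose on the pan's floor. Origin: centre of its underside.
- roll2: Another such roll.
- roll3: Another such roll.
- roll4: Another such roll.
- canister: Steel ingredient canister with black lid, 83 mm across, 126 mm high, on the bench; a bystander. Origin: centre of its underside.
- jar: Amber glass jar, 72 mm across, 110 mm high, on the bench; a bystander. Origin: centre of its underside.
- bowl: Steel bowl, 150 mm across, 60 mm high, on the bench; a bystander. Origin: centre of its underside.
- scraper: Bench scraper with wooden handle, 150 x 100 x 22 mm, flat on the bench; a bystander. Origin: centre of its underside.
Things that resemble listed ones, but are neither listed nor needed, are in the scene too. Leave any yellow look-alike of the roll2 alone. Leave any white look-alike of the roll4 alone.

How it is judged:
By the outcome, as a careful person would: the job done as asked, in the order asked, and still so for the second after the job is handed in, with the robot touching nothing.
It also fails if it takes over 58 s, if anything falls off the work surface, if the arm or the gripper's body presses on something with over 40 N, if the wrist force passes 120 N, or if a joint passes its speed limit or range.

## Working session

There is one attempt and no reset: what is moved stays moved. The work goes in short steps, Python scripts to look and compute and a shell command to move; the robot and the scene stay as the last step left them, time stands still between calls to the robot, and variables do not carry over. Pictures are saved under pics/ and viewed, and the job is handed in when it is done.

```bash
mkdir -p pics; ls
python3 - <<'E'
from workcell import r
import cv2,numpy as np
np.set_printoptions(precision=4,suppress=True)
s=r.read_state();print(s)
for n in("scene","side","wrist"):
    im=r.read_camera(n);cv2.imwrite(f"pics/{n}0.png",im[:,:,::-1]);print(n,r.camera_params(n))
E
```

```text
pics
{'clock': 0.0, 'joint_pos': array([ 0.9376,  0.1816,  1.608 , -0.    ,  1.3538, -0.2063]), 'joint_vel': array([ 0.0002,  0.0007, -0.0024,  0.0014, -0.0002,  0.0007]), 'joint_torque': array([ -0.0016, -44.486 , -35.1342,  -0.0004,   0.0087,   0.    ]), 'position': array([0.2377, 0.523 , 0.2304]), 'ee_rot': array([ 0.5948,  0.3822, -0.3833, -0.5943]), 'wrist_force': array([0.445 , 1.4176, 0.1727]), 'moment': array([-0.0579,  0.0216, -0.0323]), 'gripper_width': 0.9979136271964002}
scene {'intrinsics': array([[467.4578,   0.    , 282.2741],
       [  0.    , 467.4578, 207.5386],
       [  0.    ,   0.    ,   1.    ]]), 'R': array([[ 0.8448,  0.5351, -0.0002],
       [ 0.4558, -0.7196, -0.5238],
       [-0.2804,  0.4424, -0.8518]]), 't': array([-0.444 , -0.1717,  1.8402])}
side {'intrinsics': array([[445.4857,   0.    , 285.7596],
       [  0.    , 445.4857, 213.8854],
       [  0.    ,   0.    ,   1.    ]]), 'R': array([[ 0.7343, -0.6788, -0.0001],
       [-0.4167, -0.4505, -0.7896],
       [ 0.5359,  0.5798, -0.6137]]), 't': array([-0.3975,  0.3364,  1.0501])}
wrist {'intrinsics': array([[342.8041,   0.    , 278.089 ],
       [  0.    , 342.8041, 209.7867],
       [  0.    ,   0.    ,   1.    ]]), 'tool_from_camera': array([[ 1.    ,  0.0013,  0.0012,  0.0004],
       [-0.0008, -0.2833,  0.959 , -0.1429],
       [ 0.0016, -0.959 , -0.2833,  0.0719],
       [ 0.    ,  0.    ,  0.    ,  1.    ]])}
```

View pics/scene0.png

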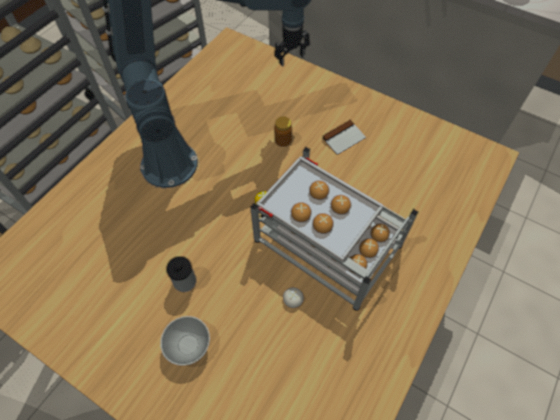

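View pics/side0.png

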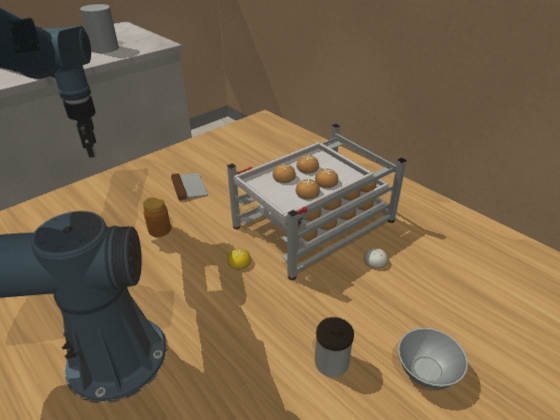

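View pics/wrist0.png

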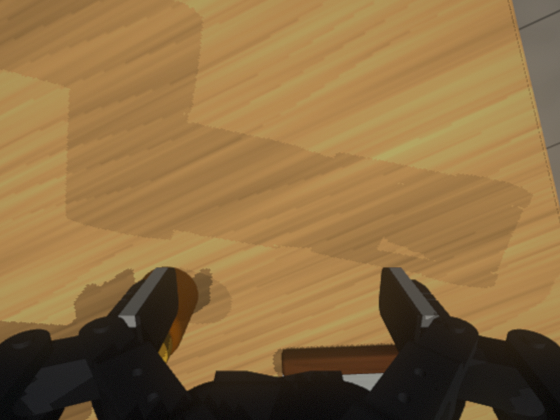

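Run:
```python
import cv2
a=cv2.imread("pics/scene0.png")[140:310,240:430];cv2.imwrite("pics/sc1.png",cv2.resize(a,None,fx=3.5,fy=3.5,interpolation=cv2.INTER_CUBIC)[:600])
a=cv2.imread("pics/side0.png")[115:285,215:415];cv2.imwrite("pics/si1.png",cv2.resize(a,None,fx=3.5,fy=3.5,interpolation=cv2.INTER_CUBIC))
```

```text
(no output)
```

View pics/sc1.png

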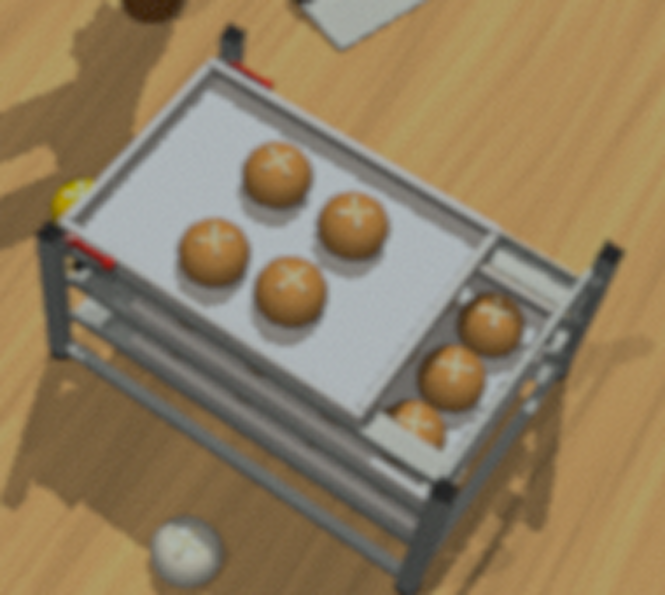

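View pics/si1.png

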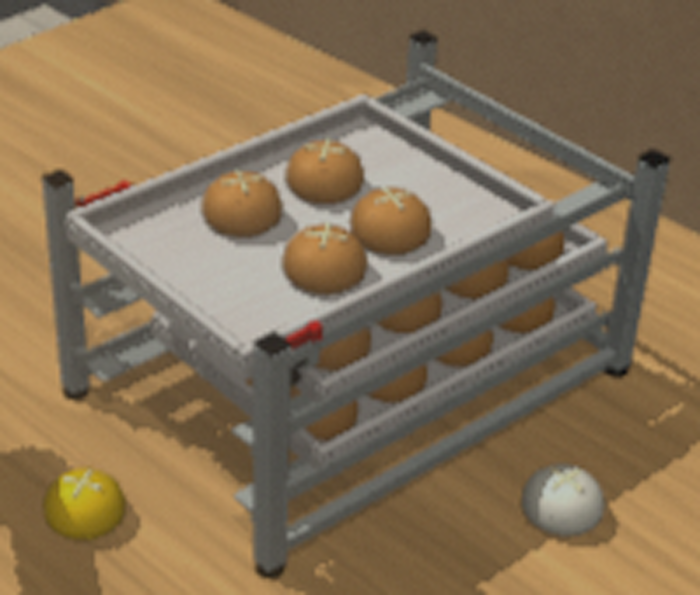

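```bash
cat > h.py <<'E'
from workcell import r
import numpy as np, cv2
np.set_printoptions(precision=4,suppress=True)
from scipy.spatial.transform import Rotation as R
def ray(n,uv,z):
    p=r.camera_params(n);K=p["intrinsics"];Rm=p["R"];t=p["t"]
    d=Rm.T@np.linalg.solve(K,[*uv,1]);c=-Rm.T@t
    return (c+d*(z-c[2])/d[2])[:2]
def rigid(A,B):
    A=np.array(A,float);B=np.array(B);a=A.mean(0);b=B.mean(0);H=(A-a).T@(B-b)
    th=np.arctan2(H[0,1]-H[1,0],H[0,0]+H[1,1]);M=np.array([[np.cos(th),-np.sin(th)],[np.sin(th),np.cos(th)]])
    t=b-M@a;return th,t,B-(A@M.T+t)
E
python3 - <<'E'
from h import *
o=dict(scene=lambda p:(240+p[0]/3.5,140+p[1]/3.5),side=lambda p:(215+p[0]/3.5,115+p[1]/3.5))
tray={"scene":[(213,62),(62,222),(497,235),(362,415)],"side":[(70,217),(250,352),(368,97),(552,207)]}
rack={"scene":[(232,35),(50,230),(612,250),(443,487)],"side":[(58,180),(272,345),(424,38),(655,160)]}
for nm,D,z,m in(("tray",tray,.21,[(-.165,.12),(-.165,-.12),(.165,.12),(.165,-.12)]),("rack",rack,.23,[(-.232,.142),(-.232,-.142),(.182,.142),(.182,-.142)])):
    A=[];B=[]
    for c in D:
        P=[ray(c,o[c](p),z) for p in D[c]];th,t,res=rigid(m,P);print(nm,c,np.degrees(th),t,res.ravel()*1e3);A+=m;B+=P
    th,t,res=rigid(A,B);print(nm,"both",np.degrees(th),t)
    if nm=="tray":T=t
    else:
        M=np.array([[np.cos(th),-np.sin(th)],[np.sin(th),np.cos(th)]]);print("tray in rack",M.T@(T-t),"rim",T+M@[-.1605,0])
s=r.read_state();print(R.from_quat(s["ee_rot"]).as_matrix())
E
```

```text
tray scene -4.912654418057446 [0.6495 0.031 ] [ 3.6049 -4.2488  2.634   3.6645 -4.5051 -6.993  -1.7338  7.5773]
tray side -4.666837599595789 [0.6439 0.0304] [ 1.4577 -4.0245  7.352   3.6527 -2.5258 -3.208  -6.2839  3.5797]
tray both -4.789701962344274 [0.6467 0.0307]
rack scene -4.442184259339365 [0.7231 0.0286] [ 2.1576 -3.2745  0.0607  1.5598 -0.0924  0.9166 -2.1258  0.7981]
rack side -4.7044100642919755 [0.7185 0.0259] [ 0.7588 -1.4984  0.9861  1.0233 -0.405  -0.0757 -1.3399  0.5509]
rack both -4.573406836103779 [0.7208 0.0273]
tray in rack [-0.0742 -0.0025] rim [0.4867 0.0435]
[[ 0.4139 -0.0008 -0.9103]
 [ 0.9103 -0.0011  0.4139]
 [-0.0013 -1.      0.0003]]
```

```bash
python3 -m pendant '[[[0,7,0,0,-0.18,0,85],[0,7,0,0,-0.18,0,85],[0,7,0,0,-0.18,0,85],[0,7,0,0,-0.18,0,85],[0,7,0,0,-0.18,0,85],[0,7,0,0,-0.18,0,60],[0,7,0,0,-0.18,0,60],[0,7,0,0,-0.18,0,60],[0,7,0,0,-0.18,0,60],[0,7,0,0,-0.18,0,60]]]' 40
cat >> h.py <<'E'
def st(yaw=np.radians(-4.6)):
    s=r.read_state();M=R.from_quat(s["ee_rot"]).as_matrix()
    print("t",s["clock"],"pos",s["position"],"yaw",np.degrees(np.arctan2(M[1,0],M[0,0])),"down",M[:,1],"F",s["wrist_force"],"w",s["gripper_width"]*85.4)
    return s,M
E
python3 - <<'E'
from h import *
s,M=st()
print("units to rim above", M.T@(np.array([.4867,.0435,.28])-s["position"])/.04)
E
```

```text
clock: 0.98
position: [0.2379, 0.5233, 0.3032]
ee_rot: [0.707, -0.03, 0.029, -0.706]
wrist_force: [-0.6, 0.9, 1.3]
gripper_width: 0.701
t 0.9833 pos [0.2379 0.5233 0.3032] yaw -4.798186673291244 down [-0.0005 -0.0006 -1.    ] F [-0.5775  0.8627  1.272 ] w 59.88240148464581
units to rim above [  7.2025   0.5856 -11.4312]
```

```bash
python3 -m pendant '[[[0,0,0,0.55,0,-0.8,60],[0,0,0,0.55,0,-0.8,60],[0,0,0,0.55,0,-0.8,60],[0,0,0,0.55,0,-0.8,60],[0,0,0,0.55,0,-0.8,60],[0,0,0,0.55,0,-0.8,60],[0,0,0,0.55,0,-0.8,60],[0,0,0,0.55,0,-0.8,60],[0,0,0,0.55,0,-0.8,60],[0,0,0,0.55,0,-0.8,60],[0,0,0,0.55,0,-0.8,60],[0,0,0,0.55,0,-0.8,60]]]'
python3 -m pendant '[[[0,0,0,0.3,0,-0.5,60],[0,0,0,0.2,0,-0.5,60],[0,0,0,0.1,0,-0.43,60],[0,0,0,0,0,-0.4,60],[0,0,0,0,0,0,60]]]'
python3 - <<'E'
from h import *
s,M=st()
im=r.read_camera("wrist");cv2.imwrite("pics/w1.png",im[:,:,::-1])
print(M.T@(np.array([.4867,.0435,.193])-s["position"])/.04)
E
```

```text
clock: 1.98
position: [0.4718, 0.1183, 0.3032]
ee_rot: [-0.707, 0.028, -0.028, 0.707]
wrist_force: [1.0, 0.2, -0.1]
gripper_width: 0.7
clock: 2.4
position: [0.4896, 0.0428, 0.3028]
ee_rot: [0.707, -0.029, 0.028, -0.706]
wrist_force: [0.6, 0.3, 0.0]
gripper_width: 0.701
t 2.4 pos [0.4896 0.0428 0.3028] yaw -4.620935177556383 down [-0.001  -0.0009 -1.    ] F [0.6074 0.3438 0.0052] w 59.86875686520085
[-0.0704  2.7455  0.0143]
```

View pics/w1.png

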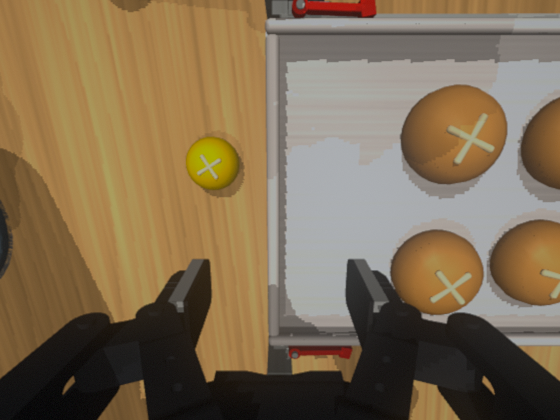

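```bash
cat >> h.py <<'E'
def wray(s,uv,z):
    p=r.camera_params("wrist");K=p["intrinsics"];T=p["tool_from_camera"];M=R.from_quat(s["ee_rot"]).as_matrix()
    d=M@T[:3,:3]@np.linalg.solve(K,[*uv,1]);c=M@T[:3,3]+s["position"]
    return (c+d*(z-c[2])/d[2])[:2]
E
python3 - <<'E'
from h import *
s=r.read_state()
a=cv2.imread("pics/w1.png");hs=cv2.cvtColor(a,cv2.COLOR_BGR2HSV)
for row in (60,100,150,220,260,300,325):
    # wood is saturated, rim gray: first low-sat col from 250
    sat=hs[row,240:300,1].astype(int);v=hs[row,240:300,2].astype(int);e=240+np.argmax(sat<70);print(row,e,"W",wray(s,(e-.5,row),.21),v[20:50:2])
for uv in((267,18),(269,344),(279,32),(281,332)):print(uv,wray(s,uv,.21))
E
python3 -c "
import cv2
a=cv2.imread('pics/w1.png')
cv2.imwrite('pics/w1c.png',cv2.resize(a[0:375,240:400],None,fx=1.6,fy=1.6,interpolation=cv2.INTER_CUBIC))
cv2.imwrite('pics/w1d.png',cv2.resize(a[310:370,250:370],None,fx=6,fy=6,interpolation=cv2.INTER_CUBIC))"
```

```text
60 266 W [0.49   0.1466] [164 164 167 127 151 161 162 163 144 111 117 117 118 118 116]
100 266 W [0.4878 0.1225] [171 168 169 127 150 159 161 164 149 117 120 120 120 129 169]
150 267 W [0.4856 0.0901] [172 173 172 138 148 159 161 166 151 118 118 119 142 171 170]
220 267 W [0.4812 0.0401] [172 173 173 156 157 170 173 173 166 130 113 114 137 168 173]
260 268 W [0.4791 0.0086] [172 173 171 172 145 171 171 172 166 130 114 115 116 172 173]
300 269 W [ 0.4769 -0.0252] [164 169 172 171 122 121 132 130 124 105 109 110 109 129 129]
325 269 W [ 0.475  -0.0476] [169 161 169 171 132 118 130 128 122 104 107 109 108 108 109]
(267, 18) [0.493  0.1703]
(269, 344) [ 0.4739 -0.0654]
(279, 32) [0.4998 0.162 ]
(281, 332) [ 0.4844 -0.0549]
```

View pics/w1d.png

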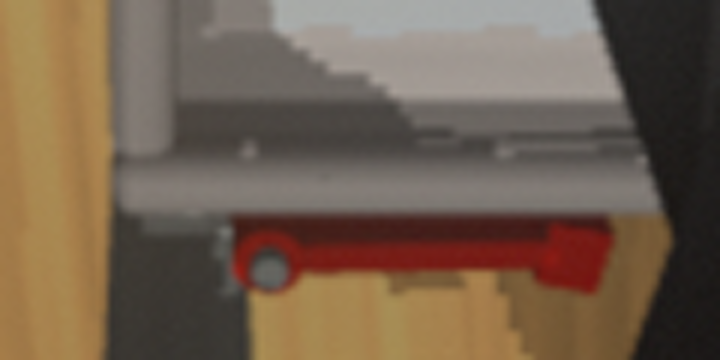

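Run:
```python
from h import *
s=r.read_state()
a=wray(s,(294.7,354.7),.211);b=wray(s,(298,5),.211);print(a,b,(a+b)/2,np.linalg.norm(a-b))
o=dict(scene=lambda p:(240+p[0]/3.5,140+p[1]/3.5),side=lambda p:(215+p[0]/3.5,115+p[1]/3.5))
print(ray("scene",o["scene"]((270,85)),.211),ray("scene",o["scene"]((112,264)),.211),"tips?")
print(ray("side",o["side"]((128,185)),.211),ray("side",o["side"]((318,328)),.211))
```

```text
[ 0.494  -0.0765] [0.5124 0.1757] [0.5032 0.0496] 0.25285627924600523
[0.5601 0.1653] [ 0.5407 -0.0842] tips?
[0.5558 0.1641] [ 0.5328 -0.0861]
```

```bash
python3 -m pendant '[[[0,0,0,-0.07,0,0.15,40],[0,0,0,0,0.5,0,40],[0,0,0,0,0.6,0,40],[0,0,0,0,0.5,0,40],[0,0,0,0,0.3,0,40],[0,0,0,0,0.2,0,40],[0,0,0,0,0.1,0,40],[0,0,0,0,0,0,40]]]' 40
python3 - <<'E'
from h import *
s,M=st()
im=r.read_camera("wrist");cv2.imwrite("pics/w2.png",im[:,:,::-1])
E
```

```text
clock: 3.12
position: [0.4869, 0.0524, 0.2148]
ee_rot: [-0.706, 0.027, -0.027, 0.707]
wrist_force: [0.8, 0.1, -0.2]
gripper_width: 0.47
t 3.1167 pos [0.4869 0.0524 0.2148] yaw -4.392070169745283 down [-0.001   0.0003 -1.    ] F [ 0.7918  0.0754 -0.1979] w 40.14498340753287
```

View pics/w2.png

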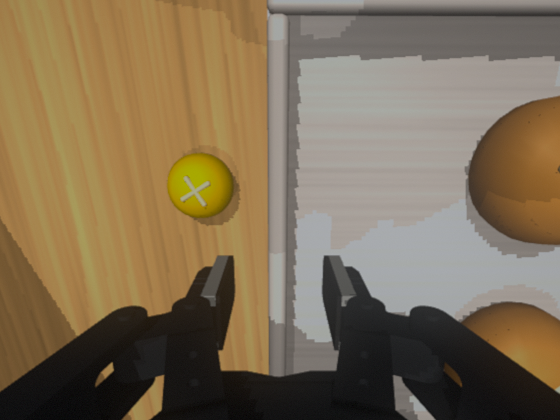

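```bash
python3 -m pendant '[[[0,0,0,0,0.3,0,40],[0,0,0,0,0.2,0,40],[0,0,0,0,0.02,0,40],[0,0,0,0,0,0,30],[0,0,0,0,0,0,20],[0,0,0,0,0,0,14],[0,0,0,0,0,0,12]]]' 40
python3 -m pendant '[[[0,0,0,0,0,0,4],[0,0,0,0,0,0,4],[0,0,0,0,0,0,4],[0,0,0,0,0,0,4],[0,0,0,0,0,0,4]]]' 40
python3 - <<'E'
from h import *
s,M=st()
im=r.read_camera("wrist");cv2.imwrite("pics/w3.png",im[:,:,::-1])
E
```

```text
clock: 3.75
position: [0.4877, 0.0514, 0.1951]
ee_rot: [0.707, -0.027, 0.028, -0.707]
wrist_force: [0.3, 0.5, 0.9]
gripper_width: 0.141
clock: 4.17
position: [0.4873, 0.0514, 0.1951]
ee_rot: [0.707, -0.027, 0.028, -0.707]
wrist_force: [-3.6, 0.1, 6.5]
gripper_width: 0.094
t 4.1667 pos [0.4873 0.0514 0.1951] yaw -4.4569596164608365 down [ 0.0001 -0.0001 -1.    ] F [-3.6382  0.1022  6.5198] w 8.007222633752443
```

View pics/w3.png

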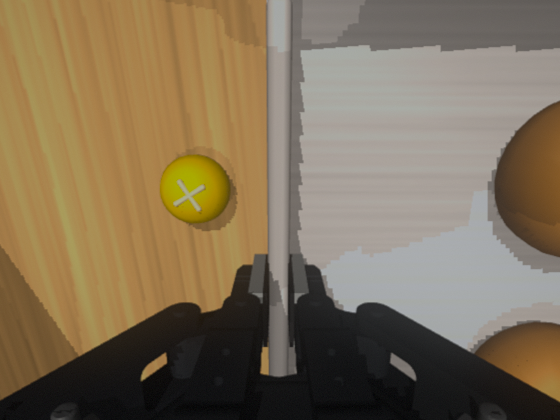

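```bash
python3 -m pendant '[[[0,0,0,0.02,-0.01,0,4],[0,0,0,0.04,0,0,4],[0,0,0,0.06,0,0,4],[0,0,0,0.08,0,0,4],[0,0,0,0.06,0,0,4],[0,0,0,0.04,0,0,4]]]'
python3 - <<'E'
from h import *
st()
E
```

```text
clock: 4.72
position: [0.4977, 0.0508, 0.195]
ee_rot: [-0.707, 0.029, -0.026, 0.707]
wrist_force: [-10.8, 1.2, 9.3]
gripper_width: 0.091
t 4.7167 pos [0.4977 0.0508 0.195 ] yaw -4.434074736508586 down [-0.0041  0.0003 -1.    ] F [-10.7757   1.2204   9.342 ] w 7.804349477890089
```

```bash
python3 -m pendant '[[[0,0,0,0.02,-0.02,0,4],[0,0,0,0.03,0,0,4],[0,0,0,0.03,0,0,4]]]'
python3 - <<'E'
from h import *
st()
E
```

```text
clock: 4.97
position: [0.5004, 0.0506, 0.1951]
ee_rot: [-0.706, 0.029, -0.026, 0.707]
wrist_force: [-9.2, 0.1, 5.2]
gripper_width: 0.093
t 4.9667 pos [0.5004 0.0506 0.1951] yaw -4.43735238531706 down [-0.0052  0.0005 -1.    ] F [-9.207   0.0574  5.1779] w 7.899657940201502
```

```bash
python3 -m pendant '[[[0,0,0,0.05,-0.01,0,4],[0,0,0,0.08,-0.005,0,4],[0,0,0,0.1,0,0,4],[0,0,0,0.1,0,0,4],[0,0,0,0.1,0,0,4],[0,0,0,0.1,0,0,4],[0,0,0,0.1,0,0,4],[0,0,0,0.08,0,0,4],[0,0,0,0.06,0,0,4],[0,0,0,0.04,0,0,4]]]'
python3 - <<'E'
from h import *
st()
for n in("side","wrist"):
    im=r.read_camera(n);cv2.imwrite(f"pics/{n}4.png",im[:,:,::-1])
a=cv2.imread("pics/side4.png")[115:285,215:415];cv2.imwrite("pics/si4.png",cv2.resize(a,None,fx=3.5,fy=3.5,interpolation=cv2.INTER_CUBIC))
E
```

```text
clock: 5.8
position: [0.5327, 0.0481, 0.1951]
ee_rot: [-0.706, 0.029, -0.025, 0.707]
wrist_force: [-8.6, 0.8, 2.2]
gripper_width: 0.091
t 5.8 pos [0.5327 0.0481 0.1951] yaw -4.435112066305407 down [-0.0057  0.0006 -1.    ] F [-8.6356  0.7812  2.1804] w 7.7471633287376065
```

View pics/si4.png

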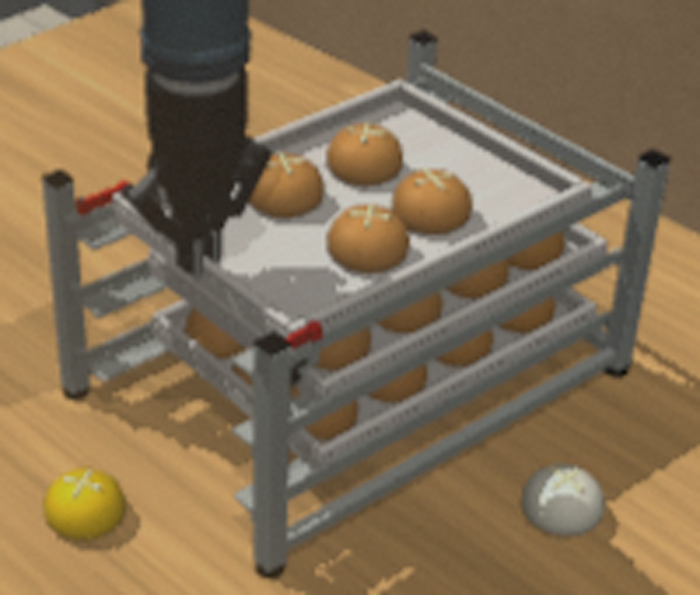

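View pics/wrist4.png

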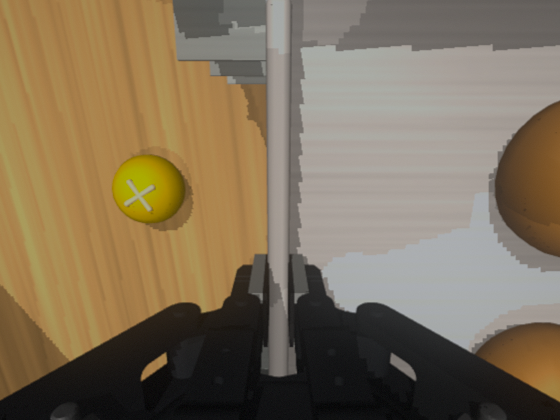

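```bash
for i in 1; do python3 -m pendant '[[[0,0,0,0.04,0,0,4],[0,0,0,0.04,0,0,4],[0,0,0,0.04,0,0,4],[0,0,0,0.04,0,0,4]]]'; python3 -m pendant '[[[0,0,0,0.04,0,0,4],[0,0,0,0.04,0,0,4],[0,0,0,0.04,0,0,4]]]'; done; python3 -m pendant '[[[0,0,0,0.04,0,0,4],[0,0,0,0.04,0,0,4]]]'
```

```text
clock: 6.23
position: [0.5389, 0.0476, 0.1951]
ee_rot: [-0.706, 0.029, -0.025, 0.707]
wrist_force: [-8.0, -0.2, 2.9]
gripper_width: 0.094
clock: 6.48
position: [0.5437, 0.0473, 0.1951]
ee_rot: [-0.706, 0.029, -0.025, 0.707]
wrist_force: [-9.1, 0.6, 3.1]
gripper_width: 0.094
clock: 6.65
position: [0.5473, 0.0469, 0.1951]
ee_rot: [-0.706, 0.029, -0.026, 0.707]
wrist_force: [-4.7, 0.6, -0.6]
gripper_width: 0.095
```

```bash
python3 -m pendant '[[[0,0,0,0.03,0,0,4],[0,0,0,0.03,0,0,4]]]'
python3 - <<'E'
from h import *
st()
for n in("side","wrist","scene"):
    im=r.read_camera(n);cv2.imwrite(f"pics/{n}5.png",im[:,:,::-1])
a=cv2.imread("pics/side5.png")
b=cv2.resize(a[155:200,225:285],None,fx=6,fy=6,interpolation=cv2.INTER_CUBIC)
c=cv2.resize(a[190:235,270:330],None,fx=6,fy=6,interpolation=cv2.INTER_CUBIC)
a=cv2.imread("pics/scene5.png")
d=cv2.resize(a[145:190,290:350],None,fx=6,fy=6,interpolation=cv2.INTER_CUBIC)
e=cv2.resize(a[190:235,245:305],None,fx=6,fy=6,interpolation=cv2.INTER_CUBIC)
import numpy as np
cv2.imwrite("pics/c5.png",np.vstack([np.hstack([b,c]),np.hstack([d,e])]))
E
```

```text
clock: 6.82
position: [0.5505, 0.0466, 0.1951]
ee_rot: [-0.706, 0.028, -0.026, 0.707]
wrist_force: [-3.0, 0.3, -3.9]
gripper_width: 0.093
t 6.8167 pos [0.5505 0.0466 0.1951] yaw -4.448444752147691 down [-0.003   0.0003 -1.    ] F [-3.0304  0.2584 -3.9143] w 7.9668296160126015
```

View pics/c5.png

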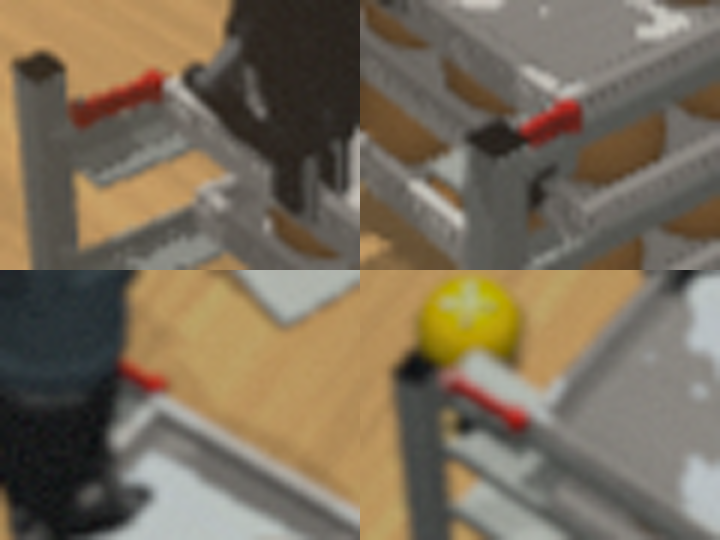

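Run:
```python
from h import *
def red(n,box):
    a=cv2.imread(f"pics/{n}.png")[box[0]:box[1],box[2]:box[3]].astype(int)
    m=(a[:,:,2]>90)&(a[:,:,2]>2*a[:,:,1])&(a[:,:,2]>2*a[:,:,0])
    y,x=np.nonzero(m);P=np.c_[x,y];c=P.mean(0);w,v=np.linalg.eigh(np.cov((P-c).T));d=v[:,1]*np.sign(v[0,1])
    pr=(P-c)@d
    print(n,len(x),"c",c+[box[2],box[0]],"ang",np.degrees(np.arctan2(d[1],d[0])),"ends",pr.min(),pr.max())
for n in("side0","side4","side5"):
    red(n,(155,190,230,262));red(n,(195,225,285,320))
for n in("scene0","scene5"):
    red(n,(150,170,300,325));red(n,(195,225,250,280))
```

```text
side0 19 c [245.2632 169.4211] ang -22.845818776521853 ends -6.773114919579086 6.226783990713981
side0 35 c [302.0857 210.    ] ang -22.12337432920364 ends -5.464483360935574 4.379301136431389
side4 38 c [243.2105 171.1842] ang -29.43262700149618 ends -6.41310330865364 7.969304480290701
side4 41 c [301.9268 210.122 ] ang -21.65657045303477 ends -5.272136634658626 4.568745998021402
side5 51 c [244.8039 170.8431] ang -23.539959773510535 ends -7.897914548297458 7.2153566812594505
side5 40 c [301.925 210.   ] ang -22.592650102564455 ends -5.315406851763796 4.530636270910547
scene0 13 c [311.7692 161.    ] ang 32.58853503571293 ends -5.634170572919106 5.180484317349265
scene0 30 c [266.4333 212.3   ] ang 31.34356303484159 ends -7.211032172956354 6.158742560679915
scene5 14 c [313.1429 162.5714] ang 26.77591511691003 ends -3.513797311249276 3.1943611920447976
scene5 24 c [266.9167 212.5417] ang 31.474531820337585 ends -7.7482069037006776 5.618978156479357
```

```bash
python3 -m pendant '[[[0,0,0,0.02,0.02,0,4],[0,0,0,0.02,0,0,4]]]';  python3 -m pendant '[[[0,0,0,0.03,0.01,0,4],[0,0,0,0.03,0,0,4]]]'
python3 - <<'E'
from h import *
st()
E
```

```text
clock: 7.13
position: [0.5529, 0.0464, 0.1952]
ee_rot: [-0.707, 0.028, -0.027, 0.707]
wrist_force: [-3.6, 0.2, -3.3]
gripper_width: 0.094
clock: 7.3
position: [0.5562, 0.0459, 0.1953]
ee_rot: [0.707, -0.027, 0.028, -0.706]
wrist_force: [-0.9, 0.1, -3.9]
gripper_width: 0.09
t 7.3 pos [0.5562 0.0459 0.1953] yaw -4.460332628777143 down [ 0.0015 -0.0003 -1.    ] F [-0.9218  0.1178 -3.936 ] w 7.651228173415831
```

```bash
cat >> h.py <<'E'
def red(n,a,box):
    a=a[box[0]:box[1],box[2]:box[3]].astype(int)
    m=(a[:,:,2]>90)&(a[:,:,2]>2*a[:,:,1])&(a[:,:,2]>2*a[:,:,0])
    y,x=np.nonzero(m);P=np.c_[x,y];c=P.mean(0);w,v=np.linalg.eigh(np.cov((P-c).T));d=v[:,1]*np.sign(v[0,1])
    pr=(P-c)@d
    print(n,len(x),"c",c+[box[2],box[0]],"ang",np.degrees(np.arctan2(d[1],d[0])),"ends",pr.min(),pr.max())
def look(k):
    st();z=lambda a,b:cv2.resize(a[b[0]:b[1],b[2]:b[3]],None,fx=6,fy=6,interpolation=cv2.INTER_CUBIC)
    s=r.read_camera("side")[:,:,::-1];c=r.read_camera("scene")[:,:,::-1]
    red("sideL",s,(155,190,230,262));red("sideR",s,(195,225,285,320));red("sceneL",c,(150,170,300,325));red("sceneR",c,(195,225,250,280))
    cv2.imwrite(f"pics/side{k}.png",s);cv2.imwrite(f"pics/scene{k}.png",c)
    cv2.imwrite(f"pics/c{k}.png",np.vstack([np.hstack([z(s,(155,200,225,285)),z(s,(190,235,270,330))]),np.hstack([z(c,(145,190,290,350)),z(c,(190,235,245,305))])]))
E
python3 -c "
from h import *
look(6)"
```

```text
t 7.3 pos [0.5562 0.0459 0.1953] yaw -4.460332628777143 down [ 0.0015 -0.0003 -1.    ] F [-0.9218  0.1178 -3.936 ] w 7.651228173415831
sideL 54 c [245.6296 171.5   ] ang -15.65783867697522 ends -8.29112061717723 7.501698366761966
sideR 36 c [300.4167 208.5   ] ang -26.897667751387708 ends -5.069849778760245 3.874271416305491
sceneL 11 c [313.     164.5455] ang 38.42122862999259 ends -2.5273308665572722 1.8493983900124946
sceneR 21 c [267.0952 211.0952] ang 20.617285664829446 ends -7.378595521698714 5.613464792473855
```

View pics/c6.png

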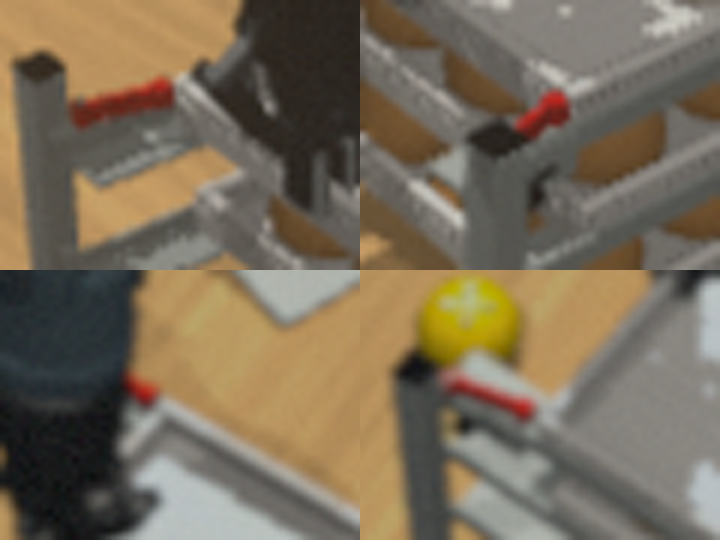

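```bash
python3 -m pendant '[[[0,0,0,-0.02,0,0,4],[0,0,0,-0.02,0,0,4]]]';  python3 -m pendant '[[[0,0,0,-0.015,0,0,4],[0,0,0,-0.015,0,0,4]]]'; python3 -m pendant '[[[0,0,0,-0.01,0,0,4],[0,0,0,-0.01,0,0,4]]]'
```

```text
clock: 7.57
position: [0.5546, 0.0462, 0.1955]
ee_rot: [-0.707, 0.027, -0.028, 0.707]
wrist_force: [0.4, -0.3, -3.2]
gripper_width: 0.089
clock: 7.73
position: [0.5529, 0.0464, 0.1953]
ee_rot: [-0.707, 0.027, -0.028, 0.707]
wrist_force: [1.0, 0.7, -3.7]
gripper_width: 0.088
clock: 7.9
position: [0.5527, 0.0464, 0.1954]
ee_rot: [0.707, -0.027, 0.028, -0.707]
wrist_force: [5.2, 0.5, -6.4]
gripper_width: 0.091
```

```bash
python3 -m pendant '[[[0,0,0,-0.01,0.01,0,4],[0,0,0,0,0,0,4]]]'; python3 -m pendant '[[[0,0,0,-0.01,0.01,0,4],[0,0,0,0,0,0,4]]]'
```

```text
clock: 8.07
position: [0.5527, 0.0464, 0.1953]
ee_rot: [0.707, -0.026, 0.029, -0.707]
wrist_force: [4.8, 0.1, -4.5]
gripper_width: 0.094
clock: 8.23
position: [0.5527, 0.0464, 0.1953]
ee_rot: [0.707, -0.026, 0.029, -0.707]
wrist_force: [5.9, -0.3, -2.9]
gripper_width: 0.092
```

```bash
python3 -m pendant '[[[0,0,0,-0.015,0.005,0,4],[0,0,0,0,0,0,4]]]'; python3 -m pendant '[[[0,0,0,-0.015,0,0,4],[0,0,0,0,0,0,4]]]'
```

```text
clock: 8.4
position: [0.5526, 0.0464, 0.1953]
ee_rot: [0.707, -0.026, 0.03, -0.707]
wrist_force: [7.5, 0.2, -4.0]
gripper_width: 0.095
clock: 8.57
position: [0.5526, 0.0463, 0.1954]
ee_rot: [0.707, -0.025, 0.03, -0.707]
wrist_force: [10.3, -0.1, -6.0]
gripper_width: 0.088
```

```bash
python3 -m pendant '[[[0,0,0,-0.01,0.005,0,4],[0,0,0,0,0,0,4],[0,0,0,0,0,0,4]]]'; python3 -c "
from h import *
look(7)"
```

```text
clock: 8.82
position: [0.5526, 0.0463, 0.1954]
ee_rot: [0.707, -0.025, 0.03, -0.707]
wrist_force: [12.3, 1.1, -6.0]
gripper_width: 0.092
t 8.8167 pos [0.5526 0.0463 0.1954] yaw -4.47950402005605 down [ 0.0078 -0.0003 -1.    ] F [12.2571  1.0947 -5.9991] w 7.828308162473391
sideL 57 c [245.7368 171.5088] ang -15.03549345601605 ends -8.377658887555206 7.405907561992305
sideR 34 c [300.4412 208.6176] ang -25.41374576003068 ends -5.033805457798292 3.908660791208308
sceneL 14 c [312.5714 164.    ] ang 32.942900730346516 ends -3.2455820274233713 2.5818914965166497
sceneR 21 c [266.7619 210.9524] ang 19.27265708378322 ends -7.027368543472648 5.62039014109773
```

View pics/c7.png

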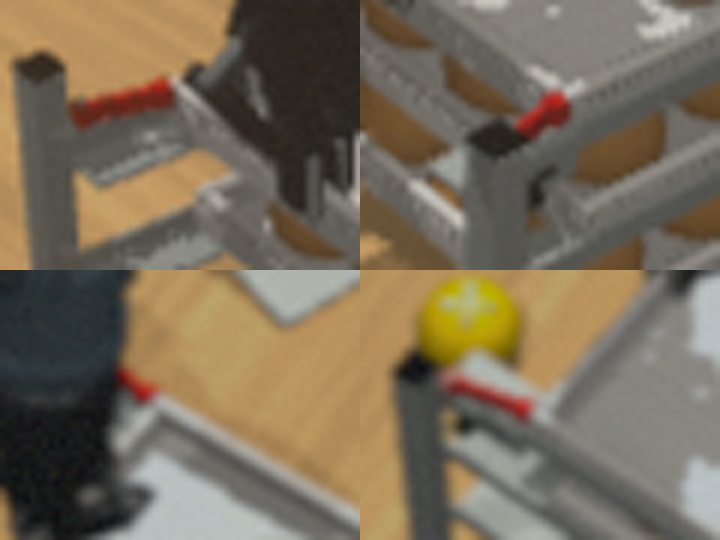

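```bash
python3 -m pendant '[[[0,0,0,0.03,0.01,0,4],[0,0,0,0.03,0.01,0,4],[0,0,0,0.02,0,0,4],[0,0,0,0,0,0,4]]]'; python3 -m pendant '[[[0,0,0,0,0.01,0,4],[0,0,0,0.01,0.005,0,4],[0,0,0,0,0,0,4]]]'
```

```text
clock: 9.25
position: [0.5529, 0.0463, 0.1951]
ee_rot: [0.707, -0.027, 0.028, -0.706]
wrist_force: [-4.3, 0.5, 9.1]
gripper_width: 0.095
clock: 9.5
position: [0.5533, 0.0463, 0.195]
ee_rot: [0.707, -0.027, 0.028, -0.706]
wrist_force: [-5.2, 0.3, 12.2]
gripper_width: 0.096
```

```bash
python3 -m pendant '[[[0,0,0,0,-0.03,0,4],[0,0,0,0,-0.01,0,4],[0,0,0,0,0,0,4]]]'; python3 -m pendant '[[[0,0,0,0,0,0,8],[0,0,0,0,0,0,10],[0,0,0,0,0,0,12],[0,0,0,0,0,0,16],[0,0,0,0,0,0,22],[0,0,0,0,0,0,30],[0,0,0,0,0,0,38],[0,0,0,0,0,0,38],[0,0,0,0,0,0,38]]]'
```

```text
clock: 9.75
position: [0.5533, 0.0463, 0.1951]
ee_rot: [0.707, -0.027, 0.028, -0.707]
wrist_force: [-1.6, 0.1, 5.5]
gripper_width: 0.091
clock: 10.5
position: [0.5531, 0.0463, 0.194]
ee_rot: [0.707, -0.027, 0.027, -0.707]
wrist_force: [0.2, 0.4, 0.6]
gripper_width: 0.443
```

Released; lift straight up and clear.

```bash
python3 -m pendant '[[[0,0,0,0,-0.1,0,38],[0,0,0,0,-0.3,0,38],[0,0,0,0,-0.6,0,38],[0,0,0,0,-0.8,0,38],[0,0,0,0,-0.8,0,38],[0,0,0,-0.5,-0.6,0,38],[0,0,0,-0.8,0,0,38],[0,0,0,-0.9,0,0,38],[0,0,0,-0.8,0,0,38],[0,0,0,-0.5,0,0,38],[0,0,0,-0.2,0,0,38],[0,0,0,0,0,0,38]]]'; python3 -c "
from h import *
look(8)
a=cv2.imread('pics/scene8.png')[130:310,230:430];cv2.imwrite('pics/sc8.png',cv2.resize(a,None,fx=3.3,fy=3.3,interpolation=cv2.INTER_CUBIC))"
```

```text
clock: 11.5
position: [0.4049, 0.058, 0.3235]
ee_rot: [0.707, -0.026, 0.028, -0.706]
wrist_force: [0.0, -0.7, 0.6]
gripper_width: 0.446
t 11.5 pos [0.4049 0.058  0.3235] yaw -4.442694204916155 down [ 0.0028 -0.0004 -1.    ] F [ 0.0098 -0.6543  0.6158] w 38.05242627225171
sideL 52 c [245.6154 171.4615] ang -15.778460448793581 ends -8.290612234655374 7.503784524601304
sideR 31 c [300.7419 208.5806] ang -25.773145391647024 ends -4.421655147333738 3.6212397978572275
sceneL 25 c [310.32 162.08] ang 42.363488053968155 ends -5.9412159375409015 5.425569764686646
sceneR 19 c [267.6316 211.3684] ang 20.301968232209727 ends -7.041371482598242 5.010115043538704
```

View pics/c8.png

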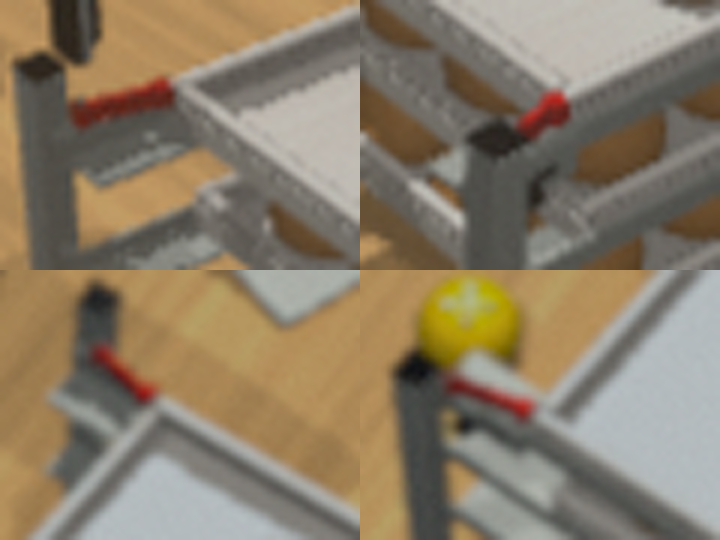

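View pics/sc8.png

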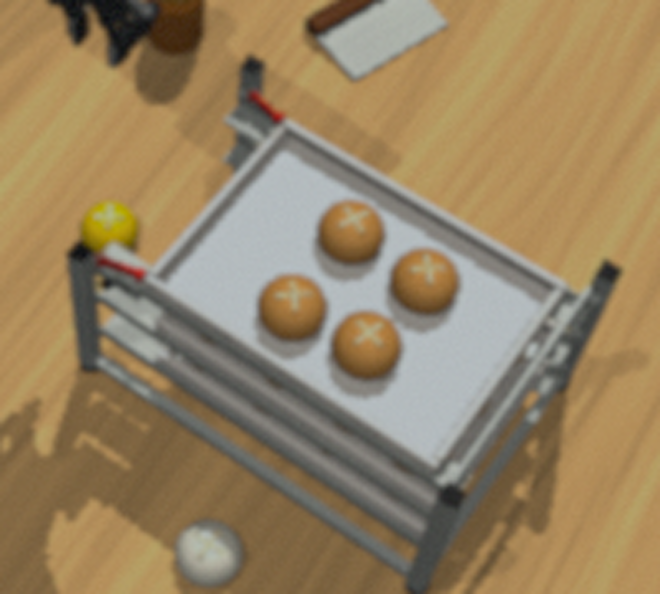

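View pics/side8.png

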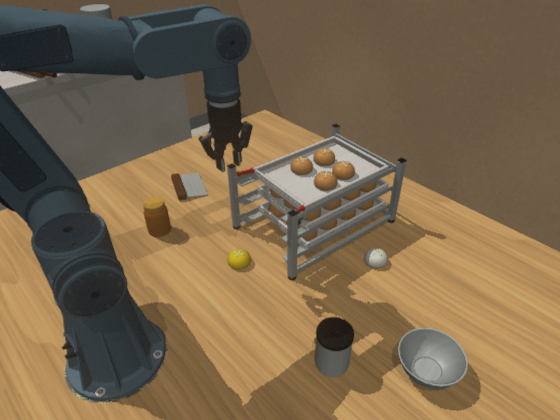

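Both catches are shut across the pan's front corners (crop: tips at (167,92) left and (525,405) right). The four rolls are standing and nothing else has moved. Handing in.

```bash
python3 -c "
from workcell import r
print(r.sign_off())"
```

```text
the job is handed in; nothing more can be done
None
```

The pan is in, both catches are shut behind its front rim, and I handed the job in at about 11.6 s; sign-off gave no verdict.

- **Slide in:** I gripped the middle of the front rim and pushed the pan in about 69 mm. At my readings the push stayed under 11 N, and no reading suggested it touched the back stop.
- **Catches:** both red arms turned in the images (for example 31° to 21° for the right one in the scene view) and the push fell to about 1 N. An earlier force drop, at about 60 mm, looked like a snap. The images showed the catches still open, so I went on.
- **Tug:** I drew the pan back in small steps. It stopped after about 3.5 mm and stayed put while the pull rose to 12.3 N at the wrist. Allowing 1–3 N for friction, that is roughly 9–11 N on the catches, inside the 5–18 N window. The catch share is estimated, not measured.
- **Let go:** I eased off, with up to 12 N downward on the rim for a moment, then opened the fingers, lifted and backed away.
- **Last checks:** the final pictures show both catches shut, the four rolls standing on the pan, and the other things where they were. Wrist force was about zero.
- **Disagreement:** the wrist and fixed cameras differed by about 5 mm on the rack's y position. I gripped near the wrist camera's value, and it caused no trouble.

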